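# Snap the cap onto the detergent canister and hold it down on its seal

### The arm

A 6-joint arm with a two-finger parallel gripper is mounted at the origin on the work surface. World frame = base frame: x ahead of the robot, y to its left, z up, the work surface at z = 0. Lengths are in mm, angles in rad, forces in N, time in s.
With the tool pointing down it reaches from about 325 to 925 mm from the base axis. Payload 3.1 kg.
Tool frame: the origin (TCP) lies between the finger pads; the fingertips stand 22 mm ahead of it and the grasp point (between the pads) lies 3 mm ahead of it; z points along the fingers, y is the line along which they close (so a half turn about z gives the same grasp; the last joint's range is limited). The gripper opens to 85 mm and grips with 20 to 120 N. Pads are 22 mm wide; open, the fingers measure 114 mm over their backs; the gripper's body (76 mm by 85 mm) begins 54 mm behind the grasp point. The pads swing forward as they close: fully open they stand 13 mm farther back than shut.
Start: joints at [-1.297, 0.217, 1.613, -0, 1.311, -0.112], TCP at [235.209, -579.065, 253.3] pointing down, gripper open.
Joint ranges: [-2.75, 2.75], [-0.78, 2.1], [0.31, 2.55], [-1.13, 4.27], [0.13, 2.63], [-2.58, 2.58]. Speed limits (rad/s): [2.79, 2.79, 3.14, 3.14, 3.14, 3.14].

### API

Orientations are given as a rotation vector (axis times angle).
In Python, from station import robot gives the robot as it stands.
- The arm moves only by the shell command python3 -m creep 'ROWS'. ROWS is rows parted by semicolons, their numbers by spaces, 1 to 20 of them, each of 7 numbers: the finger opening in mm, then dx, dy, dz in mm, then a rotation vector rx, ry, rz in rad; each row is the pose to reach, as a shift and turn from the pose commanded when the command began, along the tool's axes at that moment; what a row does not reach only later rows make up. A row lasts 1/10 s, in which the tool goes at most 50 mm and 0.15 rad, less where a joint would pass 70% of its speed; a pose out of reach is approached as far as the arm can. The fingers move at their own pace and stop on an object; the grip force is fixed at half the most. Time passes only in rows, so rows that do not move let the fingers close. It prints the time, the measured TCP pose, the force, the opening and the grip force at its end.
- robot.sense(): the state, without advancing time (a new reading comes with each control period).
- robot.grab_frame(name): name is "side" or "top"; returns a dict with "image" (400x640x3 uint8, red, green, blue), "K" (3x3 intrinsics, pixels), "distortion" ([k1, k2, p1, p2, k3] as OpenCV has them; the pictures are not rectified), "rvec" (rotation vector, rad) and "tvec" (3), from world to camera coordinates, as OpenCV has them. Camera axes: x right, y down, z forward; pixel columns grow to the right and rows downward; lengths in mm; the calibration is good to about 2 mm. A picture is of the moment at which its call begins. There is no depth.
- robot.hand_in(): hands the job in; it is judged then, once.
The state is a dict: "time_s": time; "joint_positions": joint angles; "qd": joint speeds; "joint_torque": joint torques, N m; "ee_pos": TCP position; "orientation": TCP orientation; "force": force on the tool from outside, world axes, zero at the start; "wrist_torque": the same for the moment, N m; "opening": finger opening in mm; "grasp_force": force on a finger pad.
Only numpy, scipy, OpenCV 4.12 (cv2) and the standard library are available. Lean on these libraries where they do the work, as an engineer would, in place of code of your own. Each camera call takes 0.05 s, during which the arm holds its last target. There are 200 camera calls.

### The job

Pick the blue cap up from the white tray, holding it gently because its wall is thin (a grip of about 30 N is plenty), and press it straight down onto the neck of the white-and-blue detergent canister until it clicks over the beads. Do not ease off when the resistance drops: push on steadily to about 10 N so the orange seal is squeezed, never slamming or ramming it, and finish while still holding the cap down like that. Leave everything else on the worktop undisturbed.

Things in the scene. Friction and masses are not known exactly. Their poses are not given: they have to be found in the camera images.
- cap: Blue ribbed snap cap, a cup turned mouth down, upright on the tray's 4 mm floor: 44 mm outer diameter, 46 mm tall, 40 g. Origin at the centre of its mouth (underside), z up. Inside, a lip of 28 mm bore, 3 mm tall, at the mouth; above it a 34 mm cavity 40 mm deep from the mouth. Grip it across its diameter at any yaw. Thin wall: keep the grip under 60 N; 25 to 40 N is enough to press it home.
- cap_top (a point): Centre of the cap's closed flat top, 46 mm above its origin.
- bottle: White detergent canister with blue label bands, 84 mm diameter, fixed on a grey 105 mm square foot. Origin at the centre of the foot's underside, on the worktop; z up. Body to 90 mm, then a shoulder up to a 41 mm wide collar, top at 128 mm. On it stands the neck, 25 mm diameter to 150 mm, tapering to 14 mm at its tip at 160 mm.
- neck_tip (a point): Centre of the canister neck's tip, 160 mm above the bottle's origin.
- neck_bead (a point): Axis point 141.5 mm above the bottle origin, level with four sprung round beads that stick out 3.5 mm. The lip meets them with the cap origin 147 mm above the bottle origin; resistance peaks near 7 N (6 to 9) at 145 to 143 mm, then drops with a click, and the beads pull the cap down with up to 9 N (141 to 135 mm); the lip meets the seal at 134.5 mm. Unpressed, a clicked cap rests at 134 mm.
- seal (a joint): Orange silicone seal ring (39 mm diameter) at the foot of the neck, top 134.5 mm above the bottle's origin: how far it is pressed down, in m; 0 free, 0.0045 fully squeezed (end stop). Springs back with 3 N per mm. An unpressed clicked cap leaves it at about 0.6 mm; a steady push of 6 to 12 N squeezes it 2 to 4 mm.
- tray: Shallow white drip tray, fixed, 140 x 220 mm (x, y), 12 mm high rim, floor 4 mm thick. Origin at the centre of its underside. The cap lies on its -y half, a peg on its +y half.
- peg_tray: Yellow clothes peg lying on the tray, 74 x 10 x 12 mm (long along x), origin at the centre of its underside; not to be disturbed.
- peg: Green clothes peg on the worktop, 74 x 10 x 12 mm, origin at the centre of its underside; bystander.
- softener: Closed green fabric softener bottle with a white cap, 68 mm diameter, 200 mm tall, origin at the centre of its underside; bystander, not the canister.
- cup: Smoked brown-grey cup, 64 mm diameter, 60 mm tall, origin at the centre of its underside; bystander.
- brush: Hand brush lying down, about 190 mm long along its own x, origin on the underside; bystander.
- tin: Red stain-remover tin, 72 mm diameter, 110 mm tall, origin at the centre of its underside; bystander.
- soap: Cream bar of soap, 85 x 55 x 28 mm, origin at the centre of its underside; bystander.
There are look-alikes about, which are no part of the job. Of the things like the cap, leave any that is red, turquoise or yellow; of the rest the smaller one is meant.

How it is judged (in metres and radians):
On the way, in this order (a step that is already met when the one before it is completed fails the run):
1. the cap is lifted clear of the tray in the fingers (height (world z) of cap above 0.05 m and contact force between the fingers and cap above 2 N), for 0.2 s.
2. the cap has clicked over the beads and is kept pressed onto the seal for half a second (horizontal distance between cap and bottle below 0.004 m and angle between the z axis of cap and the z axis of bottle, either way round below 0.12 rad and z of cap in the frame of bottle below 0.1325 m and value of joint seal above 0.002 m and contact force between the fingers and cap above 2 N), for 0.5 s.
At the end, for the whole second after the job is handed in: The cap sits on the neck (axes within 4 mm and 0.12 rad, cap origin less than 132.5 mm above the bottle's origin), the fingers touch it with more than 2 N and keep the seal squeezed more than 2.0 mm (a push of some 6 N or more) all through the last second, and the cap is still (all of step 2 and linear speed of cap below 0.02 m/s); the arm keeps its last pose, push and grip.
It fails at once if the thin cap is squeezed or pushed too hard (more than about 70 N on each of two fingers) (contact force between the fingers and cap above 140 N).
It fails at once if the cap is rammed onto the canister with more than 45 N (contact force between cap and bottle above 45 N).
It fails at once if a bystander is moved more than 30 mm (distance of any of softener, cup, peg, peg_tray, brush, tin, soap from where it was at the start of the episode above 0.03 m).
It fails at once if an upright bystander is tipped (angle between any of softener, cup, tin's own z axis and vertical above 0.5 rad).
It also fails if it takes over 48 s, if anything falls off the work surface, if the arm or the gripper's body presses on something with over 40 N, if the wrist force passes 120 N, or if a joint passes its speed limit or range.

## Working session

There is one attempt and no reset: what is moved stays moved. The work goes in short steps, Python scripts to look and compute and a shell command to move; the robot and the scene stay as the last step left them, time stands still between calls to the robot, and variables do not carry over. Pictures are saved under pics/ and viewed, at most 10 in all, crops included, and the job is handed in when it is done.

```bash
mkdir -p pics; ls
python3 - <<'E'
from station import robot
import cv2
for n in ("side","top"):
    f=robot.grab_frame(n); cv2.imwrite(f"pics/{n}0.png",f["image"][:,:,::-1]); print(n,f["K"],f["distortion"],f["rvec"],f["tvec"])
print(robot.sense())
E
```

```text
pics
side [[514.32328226   0.         319.10532003]
 [  0.         514.32328226 195.75188073]
 [  0.           0.           1.        ]] [-0.05641127  0.          0.          0.          0.        ] [ 0.46699947 -2.68017125  1.2945709 ] [ 482.99459176  232.18045667 1502.16090732]
top [[424.89495653   0.         315.51952742]
 [  0.         424.89495653 206.37016056]
 [  0.           0.           1.        ]] [-0.03434172  0.          0.          0.          0.        ] [ 2.1508084  -2.12167004  0.10736784] [ -20.44274736  524.0525683  1097.27254757]
{'time_s': 0.1, 'joint_positions': array([-1.29720393e+00,  2.17694845e-01,  1.61477119e+00,  7.78350487e-06,
        1.31131780e+00, -1.12216175e-01]), 'qd': array([-0.00013885, -0.00278436, -0.00170225,  0.00109135,  0.00234588,
        0.00034512]), 'joint_torque': array([-7.78587619e-04, -3.98076510e+01, -3.04968095e+01, -4.56798921e-05,
        4.25070408e-03,  1.99418577e-05]), 'ee_pos': array([ 235.018945  , -578.38744026,  252.09009894]), 'orientation': array([-3.08117757e+00, -6.01853186e-01,  2.65459167e-04]), 'force': array([0.22692692, 0.93756335, 0.16386585]), 'wrist_torque': array([0.03205315, 0.00938201, 0.02302197]), 'grasp_force': 0.0, 'opening': 85.42666855672367}
```

View pics/side0.png

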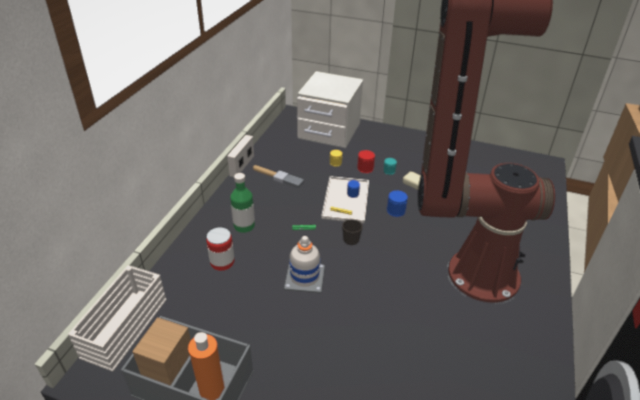

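View pics/top0.png

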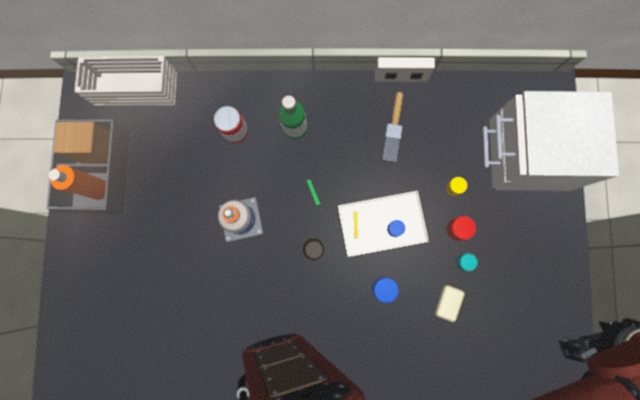

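The candidates, as top-view / side-view pixels:
- Small blue cap on the tray: (397,228) / (353,188)
- Larger blue cap on the worktop: (386,290) / (397,203)
- Red: (462,228) / (366,161)
- Turquoise: (468,262) / (390,165)
- Yellow: (458,186) / (336,158)

Red, turquoise and yellow are excluded, and the smaller blue one is meant, so I choose the one on the white tray. The canister is at (238,217) / (305,262). The green bottle and the red tin are bystanders. Next is a close crop and the measurement.

```bash
cat > h.py <<'E'
from station import robot
import numpy as np, cv2
def frame(n):
    f=robot.grab_frame(n); f["hsv"]=cv2.cvtColor(f["image"],cv2.COLOR_RGB2HSV)
    f["R"]=cv2.Rodrigues(np.array(f["rvec"],float))[0]; f["t"]=np.array(f["tvec"],float).ravel(); f["D"]=np.array(f["distortion"],float)
    f["C"]=-f["R"].T@f["t"]; return f
def ray(f,p):
    u=cv2.undistortPoints(np.array([[p]],float),f["K"],f["D"])[0,0]
    d=f["R"].T@np.array([u[0],u[1],1]); return d/np.linalg.norm(d)
def plane(f,p,z):
    d=ray(f,p); return f["C"]+d*(z-f["C"][2])/d[2]
def tri(f,p,g,q):
    a,b=ray(f,p),ray(g,q); s=np.linalg.lstsq(np.c_[a,-b],g["C"]-f["C"],rcond=None)[0]
    A,B=f["C"]+a*s[0],g["C"]+b*s[1]; return (A+B)/2,np.linalg.norm(A-B)
def proj(f,P): return cv2.projectPoints(np.array(P,float).reshape(-1,1,3),f["R"],f["t"],f["K"],f["D"])[0][:,0]
def blob(f,lo,hi,box):
    x0,y0,x1,y1=box; m=cv2.inRange(f["hsv"],lo,hi)[y0:y1,x0:x1]
    n,l,s,c=cv2.connectedComponentsWithStats(m); i=1+np.argmax(s[1:,4])
    ys,xs=np.nonzero(l==i); return c[i]+[x0,y0],s[i]+np.array([x0,y0,0,0,0]),np.c_[xs+x0,ys+y0]
def crop(f,c,r=26,k=7): 
    x,y=map(int,c); return cv2.resize(f["image"][y-r:y+r,x-r:x+r,::-1],None,fx=k,fy=k,interpolation=cv2.INTER_NEAREST)
E
python3 - <<'E'
from h import *
T,S=frame("top"),frame("side")
cv2.imwrite("pics/crops.png",np.vstack([np.hstack([crop(T,(397,228),20),crop(S,(353,188),20)]),np.hstack([crop(T,(236,215),20),crop(S,(305,250),20)])]))
for n,f,b in(("T",T,(375,205,420,250)),("S",S,(342,176,365,202)),("Tbig",T,(365,270,410,315))):
    c,s,p=blob(f,(105,120,40),(130,255,255),b); print(n,c,s)
for n,f,b in(("Tor",T,(215,195,265,240)),("Sor",S,(290,230,322,262))):
    c,s,p=blob(f,(3,90,100),(20,255,255),b); print(n,c,s)
E
```

```text
T [396.20526316 227.88421053] [389 221  16  15 190]
S [352.89403974 187.99337748] [348 180  11  17 151]
Tbig [385.36483932 289.85444234] [373 278  26  25 529]
Tor [232.04040404 214.94949495] [223 206  16  17  99]
Sor [304.43055556 246.68055556] [297 242  16   9  72]
```

View pics/crops.png

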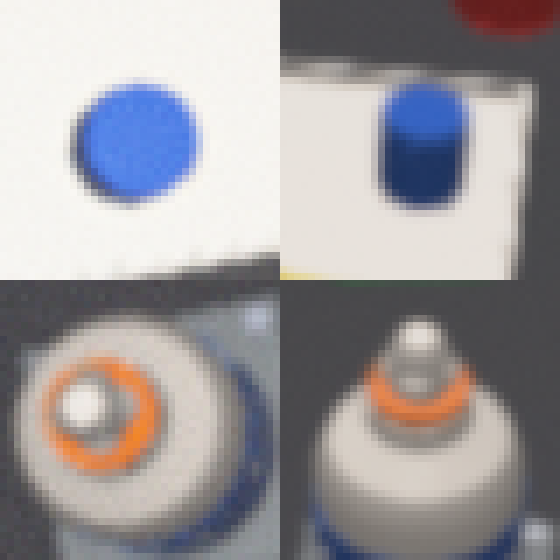

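The crop confirms the small blue cap: its top face is near (396,228) in the top view and (353,183) in the side view. The orange ring is near (230,214) / (304.5,246), and the white neck tip is at about (227.6,211.6) / (304.2,236).

```bash
cat >> h.py <<'E'
def hull_ell(pts): return cv2.fitEllipse(cv2.convexHull(pts.astype(np.float32)))
BL=((105,120,150),(125,255,255)); OR=((3,90,100),(20,255,255))
E
python3 - <<'E'
from h import *
T,S=frame("top"),frame("side")
def e(f,c,b): c,s,p=blob(f,*c,b); x=hull_ell(p); return c,x
ct,et=e(T,BL,(375,205,420,250)); cs,es=e(S,BL,(342,174,365,202)); print("cap top",ct,et,"side",cs,es)
print("tri cap top",tri(T,ct,S,cs),"plane z50:",plane(T,ct,50),plane(S,cs,50))
ot,eo=e(T,OR,(215,195,265,240)); os_,eos=e(S,OR,(290,230,322,262)); print("ring",eo,eos)
print("ring on 134.5 top",plane(T,eo[0],134.5)); print("tri ring",tri(T,eo[0],S,eos[0]))
# neck tip: brightest compact blob
for f,b,n in((T,(223,206,236,219),"T"),(S,(297,232,312,243),"S")):
    for v in (170,190,205):
        try: print(n,v,blob(f,(0,0,v),(180,60,255),b)[0:2])
        except Exception as x: print(n,v,x)
print("tri tip guess",tri(T,(227.6,211.6),S,(304.2,236.2)))
for r in (36,): pass
# tray by white mask in top
m=cv2.inRange(T["hsv"],(0,0,170),(180,40,255))[185:262,330:435]; n,l,s,c=cv2.connectedComponentsWithStats(m);i=1+np.argmax(s[1:,4])
ys,xs=np.nonzero(l==i); q=cv2.boxPoints(cv2.minAreaRect(np.c_[xs+330,ys+185].astype(np.float32))); print("tray",[plane(T,p,12)[:2].round() for p in q])
E
```

```text
cap top [396.22222222 227.92063492] ((396.1387634277344, 227.95806884765625), (14.515259742736816, 15.887797355651855), 70.648681640625) side [353.18181818 183.87878788] ((353.19403076171875, 183.88160705566406), (7.4816999435424805, 10.433645248413086), 94.4660873413086)
tri cap top (array([ 468.12135752, -224.57221394,   49.53052765]), np.float64(0.14937614084964268)) plane z50: [ 468.15456464 -224.48502833   50.        ] [ 467.89998829 -223.97882064   50.        ]
ring ((230.32833862304688, 214.09564208984375), (15.127342224121094, 16.324432373046875), 30.53700828552246) ((304.56231689453125, 244.22669982910156), (12.098736763000488, 14.95116138458252), 87.314697265625)
ring on 134.5 top [489.46483372 191.02853178 134.5       ]
tri ring (array([489.48396611, 191.1423071 , 133.98217548]), np.float64(0.08065777204557374))
T 170 (array([227.41463415, 211.90243902]), array([224, 208,   7,   8,  41]))
T 190 (array([227.1875 , 212.28125]), array([224, 210,   7,   6,  32]))
T 205 (array([227.34615385, 212.34615385]), array([225, 210,   6,   6,  26]))
S 170 (array([304.19047619, 237.9047619 ]), array([302, 236,   6,   5,  21]))
S 190 (array([304.38461538, 237.61538462]), array([303, 236,   4,   4,  13]))
S 205 (array([304.5, 237.8]), array([303, 237,   4,   3,  10]))
tri tip guess (array([491.37371568, 190.83504537, 163.13985149]), np.float64(1.4611113384279684))
tray [array([532., -72.]), array([ 576., -292.]), array([ 437., -315.]), array([393., -99.])]
```

Cap top measures (468.1, -224.4, 49.5), against a nominal 50. The canister axis is at (489.5, 191.1), with the seal at 134.0 against 134.5. The tray measures 142 x 222 mm, so sizes and heights agree and all of it is within reach. Next I work out the tool-axis shift.

```bash
cat >> h.py <<'E'
def go(P):
    s=robot.sense(); R=cv2.Rodrigues(np.array(s["orientation"],float))[0]; d=R.T@(np.array(P,float)-s["ee_pos"])
    print("t",s["time_s"],"at",s["ee_pos"].round(2),"F",s["force"].round(2),"open",round(s["opening"],2),"grip",round(s["grasp_force"],2),"shift",d.round(2),"zaxis",R[:,2].round(4))
E
python3 -c "
from h import *
go((468.1,-224.4,120)); print(cv2.Rodrigues(robot.sense()['orientation'])[0].round(3))"
```

```text
t 0.3 at [ 235.15 -578.81  252.83] F [-0.37 -0.08 -0.47] open 85.21 grip 0.0 shift [ 349.17 -240.59  133.07] zaxis [-2.e-04  8.e-04 -1.e+00]
[[ 0.927  0.376 -0.   ]
 [ 0.376 -0.927  0.001]
 [ 0.    -0.001 -1.   ]]
```

```bash
python3 -m creep '85 25 -17 5 0 0 0; 85 58 -40 15 0 0 0; 85 93 -64 27 0 0 0; 85 128 -88 40 0 0 0; 85 163 -112 54 0 0 0; 85 198 -136 68 0 0 0; 85 233 -160 82 0 0 0; 85 268 -185 96 0 0 0; 85 300 -207 108 0 0 0; 85 325 -224 120 0 0 0; 85 341 -235 129 0 0 0; 85 349 -240.5 133 0 0 0; 85 349 -240.5 133 0 0 0; 85 349 -240.5 133 0 0 0'
python3 - <<'E'
from h import *
go((468.1,-224.4,45))
T,S=frame("top"),frame("side")
cv2.imwrite("pics/above.png",np.hstack([crop(T,(385,228),36,5),crop(S,(353,175),36,5)]))
E
```

```text
time_s: 1.7
ee_pos: [468.1, -225.6, 120.7]
orientation: [3.082, 0.602, 0.0]
force: [0.2, 0.0, 0.3]
opening: 85.1
grasp_force: 0.0
t 1.7 at [ 468.09 -225.65  120.69] F [0.19 0.05 0.34] open 85.15 grip 0.0 shift [ 0.48 -1.22 75.69] zaxis [ 3.e-04 -9.e-04 -1.e+00]
```

View pics/above.png

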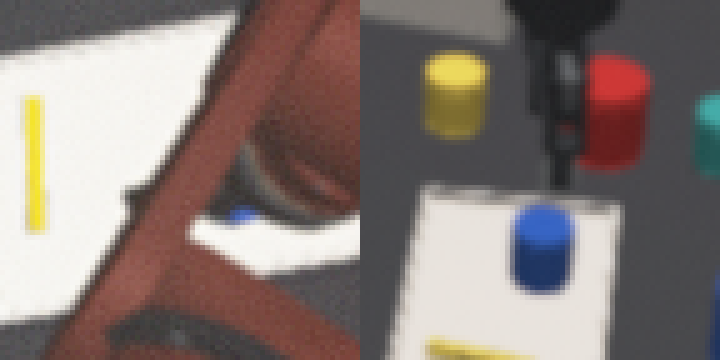

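The side crop shows the open fingers above the blue cap, with finger tips near side pixel (357,176) and cap top near (353,184). The arm hides most of the top view. I descend and close the fingers gently.

```bash
python3 -m creep '85 0 -0.6 10 0 0 0; 85 0 -1.2 28 0 0 0; 85 0.4 -1.2 48 0 0 0; 85 0.4 -1.2 65 0 0 0; 85 0.4 -1.2 77 0 0 0; 85 0.4 -1.2 82.5 0 0 0; 85 0.4 -1.2 82.5 0 0 0; 70 0.4 -1.2 82.5 0 0 0; 60 0.4 -1.2 82.5 0 0 0; 52 0.4 -1.2 82.5 0 0 0; 47 0.4 -1.2 82.5 0 0 0; 46 0.4 -1.2 82.5 0 0 0; 46 0.4 -1.2 82.5 0 0 0; 46 0.4 -1.2 82.5 0 0 0'; python3 -c "
from h import *
go((468.1,-224.4,38))"
```

```text
time_s: 3.2
ee_pos: [468.1, -223.7, 37.9]
orientation: [3.083, 0.602, 0.0]
force: [0.8, 0.1, -0.2]
opening: 46.2
grasp_force: 0.1
t 3.2 at [ 468.06 -223.69   37.9 ] F [ 0.83  0.07 -0.17] open 46.19 grip 0.12 shift [-0.23  0.68 -0.1 ] zaxis [ 2.e-04 -1.e-04 -1.e+00]
```

```bash
python3 -m creep '44.5 0 0 0 0 0 0; 44 0 0 0 0 0 0; 43.5 0 0 0 0 0 0; 43.5 0 0 0 0 0 0'; python3 -m creep '43 0 0 0 0 0 0; 43 0 0 0 0 0 0'
```

```text
time_s: 3.6
ee_pos: [468.1, -223.7, 38.0]
orientation: [3.083, 0.602, 0.0]
force: [-0.1, 0.6, 2.6]
opening: 43.6
grasp_force: 16.2
time_s: 3.8
ee_pos: [468.1, -223.7, 38.1]
orientation: [3.083, 0.602, 0.0]
force: [-1.8, 0.4, 5.4]
opening: 43.7
grasp_force: 26.8
```

```bash
python3 -m creep '42.7 0 0 0 0 0 0; 42.7 0 0 0 0 0 0; 42.7 0 0 -6 0 0 0; 42.7 0 0 -20 0 0 0; 42.7 0 0 -45 0 0 0; 42.7 0 0 -75 0 0 0; 42.7 0 0 -105 0 0 0; 42.7 0 0 -135 0 0 0; 42.7 0 0 -162 0 0 0; 42.7 0 0 -182 0 0 0; 42.7 0 0 -192 0 0 0; 42.7 0 0 -192 0 0 0; 42.7 0 0 -192 0 0 0'; python3 -c "
from h import *
go((489.5,191.1,230))"
```

```text
time_s: 5.1
ee_pos: [467.5, -223.3, 229.1]
orientation: [-3.082, -0.602, 0.001]
force: [-0.1, 0.7, -1.4]
opening: 43.2
grasp_force: 33.6
t 5.1 at [ 467.45 -223.3   229.05] F [-0.09  0.7  -1.41] open 43.25 grip 33.58 shift [ 176.37 -375.65   -0.68] zaxis [-1.e-03  7.e-04 -1.e+00]
```

```bash
python3 -m creep '42.7 5 -11 0 0 0 0; 42.7 14 -30 0 0 0 0; 42.7 26 -56 0 0 0 0; 42.7 40 -85 0 0 0 0; 42.7 54 -115 0 0 0 0; 42.7 68 -145 0 0 0 0; 42.7 82 -175 0 0 0 0; 42.7 96 -205 0 0 0 0; 42.7 110 -235 0 0 0 0; 42.7 124 -265 0 0 0 0; 42.7 138 -294 0 0 0 0; 42.7 151 -321 0 0 0 0; 42.7 162 -345 0 0 0 0; 42.7 170 -362 0 0 0 0; 42.7 174.5 -371.5 0 0 0 0; 42.7 176.4 -375.7 0 0 0 0; 42.7 176.4 -375.7 0 0 0 0; 42.7 176.4 -375.7 0 0 0 0;42.7 176.4 -375.7 0 0 0 0'
python3 - <<'E'
from h import *
go((489.5,191.1,215))
T,S=frame("top"),frame("side")
for f in(T,S): print("expected cap top/mouth, ring",proj(f,[(489.5,191.1,242),(489.5,191.1,196),(489.5,191.1,134)]).round(1).tolist())
cv2.imwrite("pics/over.png",np.hstack([crop(T,(226,210),36,5),crop(S,(305,230),36,5)]))
E
```

```text
time_s: 7.0
ee_pos: [490.1, 190.0, 229.7]
orientation: [3.083, 0.6, -0.0]
force: [-0.3, -0.1, 0.5]
opening: 43.3
grasp_force: 33.6
t 7.0 at [490.06 190.01 229.74] F [-0.3  -0.1   0.51] open 43.34 grip 33.6 shift [-0.1  -1.22 14.74] zaxis [-1.e-04 -3.e-04 -1.e+00]
expected cap top/mouth, ring [[219.0, 208.4], [224.1, 211.0], [230.3, 214.1]]
expected cap top/mouth, ring [[304.6, 214.1], [304.6, 227.3], [304.5, 244.2]]
```

View pics/over.png

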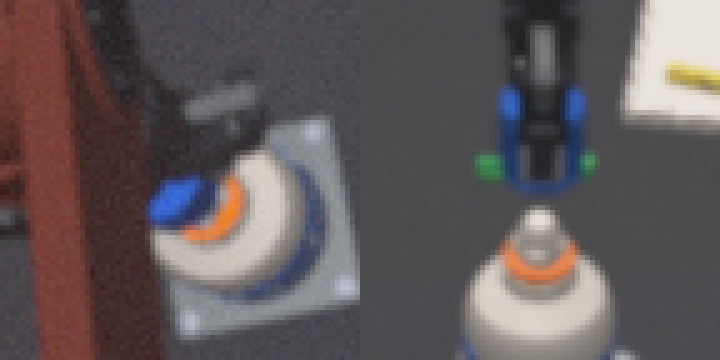

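The cap hangs upright over the neck. In the side view the cap's axis is near column 304.9 and the neck's near 304.5. I measure that offset more finely in both views.

Run:
```python
from h import *
P=np.array([489.5,191.1])
T,S=frame("top"),frame("side")
print("side x axis",S["R"][0].round(2),"top x",T["R"][0].round(2),"top y",T["R"][1].round(2))
B=((105,110,40),(130,255,255))
m=cv2.inRange(S["hsv"],*B)
for y in range(214,234):
    xs=np.nonzero(m[y,290:320])[0]+290
    if len(xs): print(y,xs.min(),xs.max(),(xs.min()+xs.max())/2)
print("side ring",hull_ell(blob(S,*OR,(290,236,322,262))[2])[0])
a=np.linspace(0,2*np.pi,73)
s=robot.sense()["ee_pos"]
for f in (T,S):
    for z,n in((s[2]-34,"mouth"),(s[2]+12,"top")):
        q=proj(f,np.c_[s[0]+22*np.cos(a),s[1]+22*np.sin(a),np.full(73,z)]); print(n,"expected extents",q.min(0).round(2),q.max(0).round(2))
m=cv2.inRange(T["hsv"],*B)
for y in range(200,226):
    xs=np.nonzero(m[y,200:236])[0]+200
    if len(xs): print("T",y,xs.min(),xs.max())
print(s)
```

```text
side x axis [-0.94 -0.33  0.02] top x [ 0.02 -1.   -0.03] top y [-0.99 -0.01 -0.13]
214 297 313 305.0
215 296 313 304.5
216 297 313 305.0
217 297 313 305.0
218 297 313 305.0
219 297 313 305.0
220 297 313 305.0
221 297 312 304.5
222 297 312 304.5
223 297 313 305.0
224 297 312 304.5
225 298 312 305.0
226 298 311 304.5
227 298 311 304.5
228 298 311 304.5
229 298 312 305.0
230 299 311 305.0
231 300 310 305.0
232 303 306 304.5
side ring (304.56231689453125, 244.22669982910156)
mouth expected extents [215.03 201.26] [233.96 220.25]
top expected extents [209.45 198.21] [229.29 218.11]
mouth expected extents [296.13 221.55] [312.77 232.72]
top expected extents [295.95 208.4 ] [312.96 219.47]
T 209 226 230
T 210 223 231
T 211 222 231
T 212 221 231
T 213 220 231
T 214 220 231
T 215 220 231
T 216 220 229
T 217 220 228
T 218 220 225
[490.11704517 190.3059072  229.87271269]
```

```bash
python3 - <<'E'
from h import *
T=frame("top"); print("col 223/225 rows 208..223"); 
for y in range(207,224): print(y,T["image"][y,222].tolist(),T["image"][y,225].tolist())
print("row 213", [(x,T["image"][213,x].tolist()) for x in range(226,242)])
E
python3 -m creep '42.7 0 0 0 0 0 0; 42.7 0 0 0 0 0 0; 42.7 0 0 0 0 0 0'
```

```text
col 223/225 rows 208..223
207 [53, 52, 50] [56, 49, 49]
208 [56, 48, 50] [50, 45, 49]
209 [52, 48, 58] [42, 45, 77]
210 [50, 52, 90] [52, 79, 145]
211 [44, 72, 139] [59, 102, 200]
212 [54, 89, 180] [57, 106, 215]
213 [58, 97, 201] [55, 104, 213]
214 [63, 104, 211] [63, 109, 216]
215 [60, 106, 214] [55, 96, 195]
216 [55, 104, 209] [48, 79, 159]
217 [48, 84, 175] [48, 67, 125]
218 [56, 73, 131] [53, 57, 103]
219 [93, 94, 116] [86, 77, 96]
220 [144, 139, 143] [134, 119, 118]
221 [183, 175, 172] [177, 165, 156]
222 [197, 189, 181] [191, 183, 174]
223 [191, 180, 175] [197, 187, 183]
row 213 [(226, [57, 104, 210]), (227, [52, 91, 187]), (228, [49, 78, 149]), (229, [52, 67, 116]), (230, [41, 52, 92]), (231, [51, 58, 95]), (232, [68, 76, 107]), (233, [117, 120, 137]), (234, [161, 154, 159]), (235, [195, 152, 134]), (236, [233, 140, 86]), (237, [234, 132, 62]), (238, [196, 131, 94]), (239, [161, 144, 136]), (240, [187, 181, 176]), (241, [208, 198, 193])]
time_s: 7.55
ee_pos: [490.0, 190.8, 229.8]
orientation: [-3.083, -0.602, -0.0]
force: [0.1, -0.0, 0.3]
opening: 43.2
grasp_force: 33.6
```

Both views put the cap within about 1 mm of the neck axis. I correct by 0.5 mm and descend to just above the beads.

```bash
python3 -m creep '42.7 0 -0.5 6 0 0 0; 42.7 0 -0.5 14 0 0 0; 42.7 0 -0.5 22 0 0 0; 42.7 0 -0.5 28 0 0 0; 42.7 0 -0.5 32 0 0 0; 42.7 0 -0.5 36 0 0 0; 42.7 0 -0.5 40 0 0 0; 42.7 0 -0.5 43 0 0 0; 42.7 0 -0.5 45 0 0 0; 42.7 0 -0.5 46 0 0 0; 42.7 0 -0.5 46 0 0 0'; python3 -c "
from h import *
go((489.5,191.1,181))"
```

```text
time_s: 8.65
ee_pos: [489.8, 191.3, 183.8]
orientation: [-3.083, -0.602, 0.0]
force: [-0.4, -0.7, 0.3]
opening: 43.5
grasp_force: 33.6
t 8.65 at [489.84 191.27 183.77] F [-0.41 -0.71  0.28] open 43.52 grip 33.6 shift [-0.37  0.03  2.77] zaxis [-0. -0. -1.]
```

```bash
for i in 1; do python3 -m creep '42.7 0 0 0.8 0 0 0; 42.7 0 0 1.6 0 0 0; 42.7 0 0 2.4 0 0 0; 42.7 0 0 3.2 0 0 0; 42.7 0 0 4 0 0 0'; done; python3 -m creep '42.7 0 0 0.6 0 0 0; 42.7 0 0 1.2 0 0 0; 42.7 0 0 1.8 0 0 0; 42.7 0 0 2.4 0 0 0'
```

```text
time_s: 9.15
ee_pos: [490.4, 191.7, 180.3]
orientation: [-3.083, -0.602, -0.002]
force: [-0.1, 1.1, 3.0]
opening: 43.1
grasp_force: 33.8
time_s: 9.55
ee_pos: [490.8, 192.0, 179.5]
orientation: [-3.082, -0.602, -0.004]
force: [-2.0, 1.6, 8.8]
opening: 43.2
grasp_force: 34.4
```

```bash
python3 -m creep '42.7 0 0 0.6 0 0 0; 42.7 0 0 1.2 0 0 0; 42.7 0 0 1.8 0 0 0'; python3 -m creep '42.7 0 0 0.6 0 0 0; 42.7 0 0 1.2 0 0 0; 42.7 0 0 1.8 0 0 0'
```

```text
time_s: 9.85
ee_pos: [491.3, 192.0, 178.5]
orientation: [-3.083, -0.602, -0.005]
force: [-1.9, 0.4, 11.1]
opening: 43.2
grasp_force: 34.5
time_s: 10.15
ee_pos: [490.8, 191.9, 175.8]
orientation: [-3.082, -0.602, -0.004]
force: [-1.6, 1.4, 5.8]
opening: 43.7
grasp_force: 34.1
```

```bash
python3 -m creep '42.7 0 0 0.6 0 0 0; 42.7 0 0 1.2 0 0 0; 42.7 0 0 1.8 0 0 0; 42.7 0 0 2.4 0 0 0; 42.7 0 0 3 0 0 0'; python3 -m creep '42.7 0 0 0.6 0 0 0; 42.7 0 0 1.2 0 0 0; 42.7 0 0 1.8 0 0 0; 42.7 0 0 2.4 0 0 0; 42.7 0 0 2.4 0 0 0'
```

```text
time_s: 10.65
ee_pos: [489.7, 191.4, 169.6]
orientation: [-3.083, -0.602, -0.0]
force: [4.4, 3.3, -4.4]
opening: 43.1
grasp_force: 33.6
time_s: 11.15
ee_pos: [489.9, 191.5, 167.9]
orientation: [-3.083, -0.602, -0.0]
force: [2.9, 4.2, -3.7]
opening: 43.1
grasp_force: 33.8
```

It has clicked: the force peaked at 11 N and then reversed to about -4 N as the beads pulled the cap down. I keep pushing onto the seal.

```bash
python3 -m creep '42.7 0 0 0.5 0 0 0; 42.7 0 0 1 0 0 0; 42.7 0 0 1.5 0 0 0; 42.7 0 0 2 0 0 0; 42.7 0 0 2 0 0 0'; python3 -m creep '42.7 0 0 0.5 0 0 0; 42.7 0 0 1 0 0 0; 42.7 0 0 1.5 0 0 0; 42.7 0 0 1.5 0 0 0'
```

```text
time_s: 11.65
ee_pos: [489.9, 191.3, 167.0]
orientation: [3.083, 0.602, 0.0]
force: [0.5, 2.2, 3.8]
opening: 43.6
grasp_force: 34.3
time_s: 12.05
ee_pos: [490.0, 191.3, 165.9]
orientation: [3.083, 0.602, 0.0]
force: [-0.8, 2.7, 7.9]
opening: 43.6
grasp_force: 34.6
```

```bash
python3 -m creep '42.7 0 0 0.4 0 0 0; 42.7 0 0 0.8 0 0 0; 42.7 0 0 0.8 0 0 0; 42.7 0 0 0.8 0 0 0'; python3 -m creep '42.7 0 0 0 0 0 0; 42.7 0 0 0 0 0 0; 42.7 0 0 0 0 0 0; 42.7 0 0 0 0 0 0; 42.7 0 0 0 0 0 0'
python3 - <<'E'
from h import *
go((489.5,191.1,164))
S=frame("side"); T=frame("top"); cv2.imwrite("pics/pressed.png",np.hstack([crop(T,(230,213),30,6),crop(S,(305,240),30,6)]))
m=cv2.inRange(S["hsv"],(105,110,40),(130,255,255))[225:256,290:320]; ys,xs=np.nonzero(m); print("blue bottom row",ys.max()+225)
for z in (134,132,131,130): print(z, proj(S,[(489.5+22*np.cos(a),191.1+22*np.sin(a),z) for a in np.linspace(0,6.28,73)]).max(0))
print(*[float(robot.sense()["force"][2].round(1)) for _ in range(3)])
E
```

```text
time_s: 12.45
ee_pos: [490.0, 191.3, 165.5]
orientation: [3.083, 0.602, 0.0]
force: [-1.4, 1.6, 9.4]
opening: 43.3
grasp_force: 34.7
time_s: 12.95
ee_pos: [490.0, 191.3, 165.5]
orientation: [3.083, 0.602, 0.0]
force: [-1.8, 2.9, 10.2]
opening: 43.2
grasp_force: 34.7
t 12.95 at [490.01 191.3  165.5 ] F [-1.81  2.9  10.15] open 43.17 grip 34.69 shift [-0.55 -0.    1.5 ] zaxis [ 1.e-04 -1.e-04 -1.e+00]
blue bottom row 249
134 [312.63884162 249.9171285 ]
132 [312.6311254  250.44870494]
131 [312.62727281 250.71412581]
130 [312.62342388 250.9793022 ]
8.6 8.6 8.6
```

View pics/pressed.png

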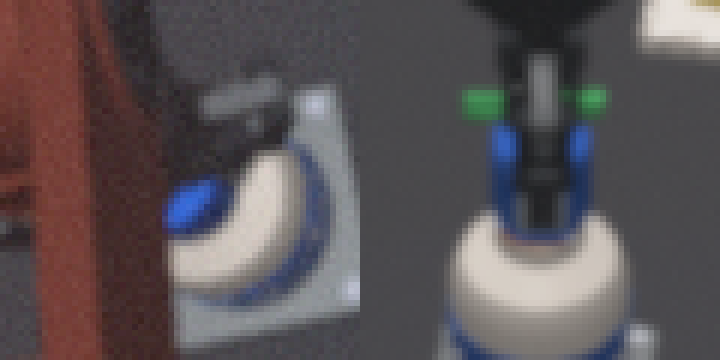

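The cap sits on the collar with only a sliver of orange showing (side pixel about 305,250). The push is a steady 9–10 N. The TCP height puts the cap at 131.5 mm, which means about 3 mm of squeeze and agrees with that force. I hand in while holding it down.

```bash
python3 -c "
from station import robot
print(robot.hand_in())"
```

```text
the job is handed in; nothing more can be done
None
```

The blue cap is clicked onto the canister neck and was handed in while held down at about 9–10 N with a 35 N grip, the seal squeezed about 3 mm by my estimate; the station returned no verdict.

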